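Draw the slide gate of the square parts hopper

ROBOT

A 6-joint arm with a two-finger parallel gripper is mounted at the origin on the work surface. World frame = base frame: x ahead of the robot, y to its left, z up, the work surface at z = 0. Lengths are in mm, angles in rad, forces in N, time in s.
With the tool pointing down it reaches from about 275 to 750 mm from the base axis. Payload 10.2 kg.
Tool frame: the origin (TCP) lies at the very end of the fingers, on their centre line; the grasp point (between the pads) lies 19 mm behind it; z points along the fingers, y is the direction in which the jaws open and shut (so a half turn about z gives the same grasp; the last joint's range is limited). The gripper opens to 85 mm and grips with 20 to 120 N. Pads are 22 mm wide; open, the fingers measure 114 mm over their backs; the gripper's body (76 mm by 85 mm) begins 54 mm behind the grasp point. The pads swing forward as they close: fully open they stand 13 mm farther back than shut.
Start: joints at [0.954, 0.313, 1.498, -0, 1.331, -0.223], TCP at [201.456, 484.816, 231.294] pointing down, gripper open.
Joint ranges: [-2.94, 2.94], [-0.97, 2.17], [0.19, 2.56], [-1.23, 4.37], [0.02, 3.11], [-2.88, 2.88]. Speed limits (rad/s): [2.39, 2.39, 3.01, 3.14, 3.14, 3.14].

INTERFACE

Orientations are given as a unit quaternion [w, x, y, z].
In Python, from rig import sensors, imaging, ctrl gives the robot as it stands.
- The arm moves only by the shell command python3 -m creep 'ROWS' [FORCE]. ROWS is JSON, a list of rows, each an object with "grip": the finger opening in mm, from 0 to 85.4; "linear": the shift along the tool's x, y, z in mm, a list of three; "rot": the turn, a rotation vector about the tool's x, y, z in rad, a list of three. A call has 1 to 12 rows; each row shifts and turns the commanded pose from where the row before left it, along the tool's axes as they then stand; what a row does not reach is not made up. A row lasts 1/12 s, in which the tool goes at most 41.7 mm and 7.16 degrees, less where a joint would pass 70% of its speed; a pose out of reach is approached as far as the arm can. A call with a gripper value outside its range is refused whole. The fingers move at their own pace and stop on an object; FORCE is the grip in N (left out, the last holds). Time passes only in rows, so rows that do not move let the fingers close. It gives the time, the measured TCP pose, the force and the opening at its end, in the units of the state.
- sensors.sense(): the state, without advancing time (a new reading comes with each control period).
- imaging.capture(name): name is "scene" or "side" or "wrist"; returns (picture, depth): 384x512x3 uint8, red, green, blue; 384x512 float32, mm along the optical axis (not along the pixel's ray), 0 where there is no reading.
- imaging.camera_params(name): a dict with "intrinsics" (3x3 intrinsics, pixels), "R" (3x3) and "t" (3): a world point X has camera coordinates R X + t. Camera axes: x right, y down, z forward; pixel columns grow to the right and rows downward; lengths in mm; the calibration is good to about 2 mm. A picture is of the moment at which its call begins: read the wrist's pose just before it. camera_params takes no time and is no camera call; for the wrist camera it gives the pose at the moment of the call.
- ctrl.finish_job(): hands the job in, once; it reports no verdict.
The state is a dict: "time_s": time; "joints": joint angles; "dq": joint speeds; "tau": joint torques, N m; "eef_pos": TCP position; "ee_rot": TCP orientation; "force": force on the tool from outside, world axes, zero at the start; "wrist_torque": the same for the moment, N m; "grip_width": opening from 0.0 (shut) to 1.0 (fully open).
Only numpy, scipy, OpenCV 4.12 (cv2) and the standard library are available. Lean on these libraries where they do the work, as an engineer would, in place of code of your own. Each camera call takes 0.05 s, during which the arm holds its last target.

TASK

The square-mouthed parts hopper is to be cleaned out. Take the pull tab on its slide gate and draw the gate out of the chute until it comes up against its end stop, then let go and move clear. Leave the gate of the round hopper as it is.

Things in the scene. Friction and masses are not known exactly. Their poses are not given: they have to be found in the camera images.
- square_grip (a point): Middle of the upright aluminium pull tab on the outer end of the square hopper's gate plate, 125 mm above the bench. Tab: 12 mm thick along y, 40 mm wide along x, from 102 mm (top of the 4 mm plate) to 147 mm high, clear above. z is up; +y, within 15 degrees of world +y, is the way the gate draws out. Shut, the hopper's wall is 100 mm behind it.
- square_gate (a joint): How far the square hopper's gate is drawn out, in m: 0 shut, 0.070 against the end stop. Starts within 0.012 of shut. It slides level in guide rails with about 4 N of friction and stays where it is left.
- square_hopper: Grey steel funnel with a square mouth, 144 x 128 mm, rim 260 mm above the bench, on a low bolted-down stand with a pan under the chute. Origin: on the bench under the middle of the chute; z up, +y the way its gate draws out; its tab stands 139 mm out along +y when shut.
- round_grip (a point): Middle of the pull tab of the round hopper's gate, which is to be left alone. Same make and size of gate, tab and stand, same axes and height, but the funnel has a round mouth 136 mm across. The two hoppers stand side by side, some 0.4 m apart in y, in either order.

How it is judged (in metres and radians):
On the way:
1. the square hopper's gate is drawn at least 60 mm out (value of joint square_gate above 0.06 m), for 0.2 s.
At the end, for the whole second after the job is handed in: The square hopper's gate stands within 10 mm of its end stop (joint above 0.060 of 0.070 m), at rest; the round hopper's gate is within 10 mm of where it started (value of joint square_gate above 0.06 m and velocity of joint square_gate between -0.01 and 0.01 m/s and distance of round_grip from where it was at the start of the episode below 0.01 m); the robot touches nothing.
It fails at once if the round hopper's gate is moved by more than 10 mm (distance of round_grip from where it was at the start of the episode above 0.01 m).
It also fails if it takes over 29 s, if anything falls off the work surface, if the arm or the gripper's body presses on something with over 40 N, if the wrist force passes 120 N, or if a joint passes its speed limit or range.

## Working session

There is one attempt and no reset: what is moved stays moved. The work goes in short steps, Python scripts to look and compute and a shell command to move; the robot and the scene stay as the last step left them, time stands still between calls to the robot, and variables do not carry over. Pictures are saved under pics/ and viewed, and the job is handed in when it is done.

```bash
ls; mkdir -p pics; python3 - <<'E'
from rig import sensors, imaging, ctrl
import cv2,numpy as np
s=sensors.sense();print(s)
for n in ("scene","side"):
    p,d=imaging.capture(n);cv2.imwrite(f"pics/{n}0.png",p[:,:,::-1]);np.savez(f"pics/{n}0.npz",p=p,d=d,**imaging.camera_params(n))
    c=imaging.camera_params(n);print(n,c)
E
```

```text
pics
{'time_s': 0.0, 'joints': array([ 9.53627904e-01,  3.13441034e-01,  1.49847320e+00,  1.13953351e-05,
        1.33097563e+00, -2.23386685e-01]), 'dq': array([ 0.0010776 , -0.00114195,  0.00083182,  0.0001415 , -0.00044191,
        0.00016259]), 'tau': array([-2.67207106e-04, -4.12263858e+01, -2.59744245e+01, -1.31092229e-04,
        4.01465833e-03,  1.42673653e-05]), 'eef_pos': array([201.2791164 , 484.59712634, 230.72606534]), 'ee_rot': array([-2.69690789e-04,  1.95622510e-01,  9.80679057e-01, -5.89900095e-04]), 'force': array([ 0.51150869,  0.0020396 , -0.39848331]), 'wrist_torque': array([ 0.0362498 , -0.04339049,  0.00068159]), 'grip_width': 0.9998752806859654}
scene {'intrinsics': array([[413.932974  ,   0.        , 253.75878235],
       [  0.        , 413.932974  , 195.13447873],
       [  0.        ,   0.        ,   1.        ]]), 'R': array([[ 3.99171998e-01,  9.16875929e-01,  4.96189610e-04],
       [ 8.72497692e-01, -3.79685007e-01, -3.07550114e-01],
       [-2.81796901e-01,  1.23198318e-01, -9.51531755e-01]]), 't': array([-166.11410687, -439.94398778, 1252.75796292])}
side {'intrinsics': array([[350.16065723,   0.        , 257.70679353],
       [  0.        , 350.16065723, 195.96106026],
       [  0.        ,   0.        ,   1.        ]]), 'R': array([[-0.99622348, -0.08592716, -0.01246184],
       [-0.0484213 ,  0.66895787, -0.74172148],
       [ 0.07207046, -0.73831693, -0.67059224]]), 't': array([503.6823945 , 130.99367025, 815.21874535])}
```

View pics/scene0.png

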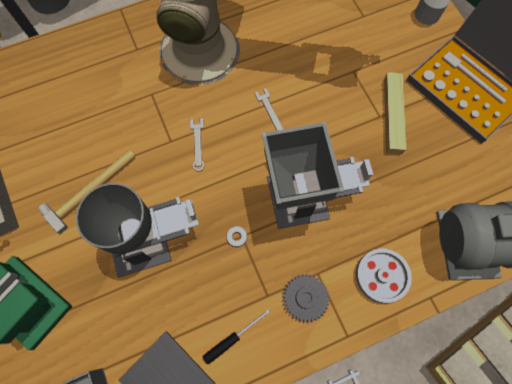

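View pics/side0.png

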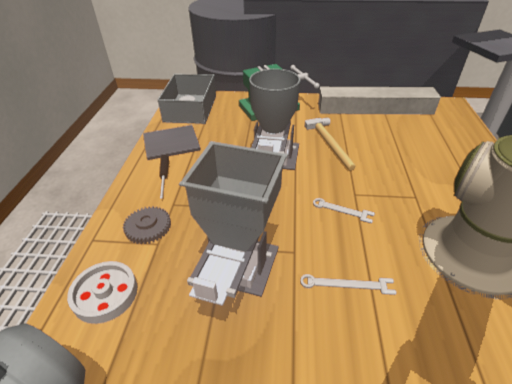

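The square hopper is the right-hand one in the scene view, with its tab near (365,170); in the side view it is the near one, with the tab near (210,290). Next I measure the tab from depth and colour.

```bash
cat > h.py <<'E'
import numpy as np,cv2
def world(f):
    z=np.load(f);d=z['d'].astype(float);K=z['intrinsics'];v,u=np.mgrid[0:d.shape[0],0:d.shape[1]]
    c=np.stack([(u-K[0,2])/K[0,0]*d,(v-K[1,2])/K[1,1]*d,d],-1)
    w=(c-z['t'])@z['R']; w[d==0]=np.nan
    return z['p'],w
E
python3 - <<'E'
from h import *
for n,(u0,u1,v0,v1) in (("scene",(255,385,115,230)),("side",(170,300,130,320))):
    p,w=world(f"pics/{n}0.npz")
    s=4 if n=="scene" else 3
    cv2.imwrite(f"pics/{n}crop.png",cv2.resize(p[v0:v1,u0:u1,::-1],None,fx=s,fy=s,interpolation=cv2.INTER_CUBIC))
    W=w[v0:v1,u0:u1].reshape(-1,3)
    top=W[(W[:,2]>140)&(W[:,2]<153)]
    for lo,hi in ((94,108),(138,154),(250,268)):
        T=W[(W[:,2]>lo)&(W[:,2]<hi)];
        print(n,lo,hi,len(T),np.percentile(T,[2,50,98],axis=0).round(1).tolist())
p,w=world("pics/scene0.npz")
for v in range(155,192,3): print(v,[tuple(int(a) for a in np.nan_to_num(w[v,u])) for u in range(346,378,4)])
E
```

```text
scene 94 108 1355 [[514.5, 52.1, 97.7], [558.2, 172.4, 102.3], [611.0, 222.0, 107.2]]
scene 138 154 521 [[479.8, 12.9, 138.5], [505.9, 79.9, 146.5], [593.4, 228.6, 153.5]]
scene 250 268 1466 [[453.6, -24.5, 251.3], [537.0, 60.2, 259.4], [625.1, 131.9, 262.5]]
side 94 108 2676 [[453.0, -322.9, 98.2], [547.3, 151.7, 103.3], [608.3, 231.7, 107.6]]
side 138 154 565 [[488.8, -200.0, 138.6], [561.2, 120.9, 146.6], [601.4, 233.7, 153.5]]
side 250 268 1649 [[454.8, -21.6, 250.5], [540.7, 52.6, 259.8], [624.0, 135.6, 261.8]]
155 [(484, 248, 0), (489, 258, 1), (493, 269, 0), (498, 279, 0), (501, 291, -4), (507, 299, 0), (511, 309, 0), (516, 319, 0)]
158 [(493, 244, 0), (528, 211, 108), (501, 264, 0), (505, 275, -2), (511, 284, 2), (515, 295, 0), (519, 304, 1), (523, 316, -2)]
161 [(530, 199, 104), (535, 208, 107), (510, 259, 2), (514, 270, 0), (518, 280, 0), (562, 226, 147), (526, 302, -2), (532, 309, 2)]
164 [(536, 198, 98), (541, 206, 102), (544, 215, 100), (548, 225, 100), (560, 221, 130), (568, 224, 144), (536, 295, 3), (539, 306, 0)]
167 [(544, 193, 100), (548, 203, 100), (551, 212, 99), 
[... 478 characters left out ...]
136), (570, 290, 0)]
179 [(572, 179, 101), (576, 187, 101), (580, 196, 101), (584, 205, 102), (588, 213, 104), (595, 218, 115), (574, 274, 2), (578, 285, 1)]
182 [(579, 175, 102), (583, 183, 103), (587, 193, 100), (591, 202, 101), (595, 211, 101), (598, 220, 100), (582, 270, 2), (586, 280, 2)]
185 [(586, 171, 103), (590, 180, 102), (593, 190, 98), (597, 198, 100), (601, 208, 99), (606, 216, 102), (589, 266, 2), (593, 277, 0)]
188 [(594, 166, 105), (597, 177, 101), (600, 186, 100), (606, 192, 107), (588, 243, 0), (592, 253, 0), (596, 264, -1), (600, 273, -1)]
191 [(600, 163, 103), (604, 172, 104), (608, 181, 104), (612, 189, 105), (616, 197, 108), (600, 248, 1), (603, 260, -3), (608, 269, 0)]
```

View pics/scenecrop.png

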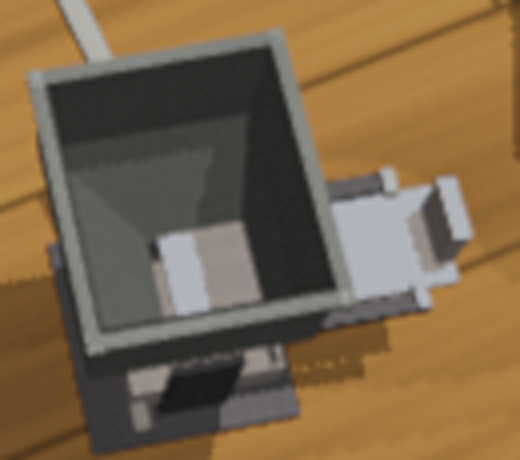

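View pics/sidecrop.png

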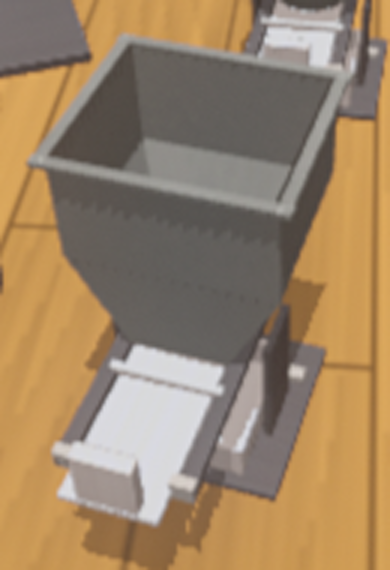

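The scene crop shows the square mouth and, right of it, the upright tab. Its top is about (362-371,160-175) in full-image pixels. I will now fit the rim and tab directions.

```bash
python3 - <<'E'
from h import *
for n in ("scene","side"):
    p,w=world(f"pics/{n}0.npz"); W=w.reshape(-1,3)
    m=lambda lo,hi,x0,x1,y0,y1:W[(W[:,2]>lo)&(W[:,2]<hi)&(W[:,0]>x0)&(W[:,0]<x1)&(W[:,1]>y0)&(W[:,1]<y1)]
    R=m(254,266,430,640,-60,160);r=cv2.minAreaRect(R[:,:2].astype(np.float32));print(n,'rim',r)
    for lo,hi in ((112,138),(141,152),(110,152)):
        T=m(lo,hi,530,625,205,245);print(n,lo,len(T),cv2.minAreaRect(T[:,:2].astype(np.float32)),np.median(T,0).round(1),np.percentile(T,[3,97],axis=0).round(1).tolist())
    P=m(94,107,500,640,140,245);print('plate',cv2.minAreaRect(P[:,:2].astype(np.float32)))
# tab top corners in scene crop px -> ray onto z=147
z=np.load("pics/scene0.npz");K=z['intrinsics']
def cast(u,v,h,z=z):
    d=z['R'].T@np.linalg.inv(z['intrinsics'])@[u,v,1];o=-z['R'].T@z['t'];return (o+d*(h-o[2])/d[2]).round(1)
for a,b in ((438,180),(456,178),(471,240),(458,245)): print(cast(255+a/4-.4,115+b/4-.4,147))
z=np.load("pics/side0.npz")
for a,b in ((78,446),(138,458),(143,468),(75,454)): print(cast(170+a/3-.3,130+b/3-.3,147,z))
E
```

```text
scene rim ((538.4638061523438, 54.66221618652344), (140.61814880371094, 160.71775817871094), 77.44070434570312)
scene 112 70 ((577.4126586914062, 219.39132690429688), (39.85666275024414, 9.594019889831543), 0.6301056146621704) [581.  219.  125.8] [[559.1, 215.2, 113.9], [597.0, 223.8, 137.3]]
scene 141 85 ((577.4461669921875, 224.08421325683594), (13.10269546508789, 38.983253479003906), 76.99701690673828) [578.1 223.3 146.7] [[560.3, 216.7, 141.6], [595.8, 231.3, 149.8]]
scene 110 170 ((577.517578125, 223.72801208496094), (13.76469612121582, 40.480499267578125), 76.99701690673828) [578.9 220.9 140.8] [[558.9, 215.3, 112.8], [596.5, 229.8, 149.2]]
plate ((570.3152465820312, 191.06597900390625), (83.34469604492188, 92.86085510253906), 75.25305938720703)
side rim ((538.6192016601562, 54.50263977050781), (143.15240478515625, 160.64646911621094), 77.29265594482422)
side 112 197 ((576.3446655273438, 230.4982147216797), (40.8904914855957, 11.188758850097656), 1.153546690940857) [573.5 230.9 125.1] [[556.9, 226.4, 112.7], [595.3, 234.8, 137.4]]
side 141 181 ((576.0820922851562, 225.60092163085938), (12.837630271911621, 39.44561767578125), 76.96768951416016) [575.9 227.3 147. ] [[557.6, 219.3, 141.7], [594.1, 234.0, 149.0]]
side 110 412 ((567.5061645507812, 226.12115478515625), (58.68000030517578, 20.001691818237305), 2.1896305084228516) [574.9 229.5 137.4] [[556.9, 219.9, 111.5], [594.9, 234.7, 148.6]]
plate ((566.6234130859375, 181.4168243408203), (103.14144134521484, 92.04052734375), 77.75045013427734)
[557.  224.6 147. ]
[560.1 235.  147. ]
[598.4 224.3 147. ]
[598.1 215.8 147. ]
[590.9 219.9 147. ]
[555.4 225.2 147. ]
[551.5 231.4 147. ]
[591.4 225.3 147. ]
```

Both views agree. The tab middle is about (577,225), and the draw direction is about (0.22,0.975), or 77.2°. I turn the tool -0.171 rad, then cross above it.

```bash
python3 -m creep '[{"grip":85,"linear":[0,0,0],"rot":[0,0,-0.0855]},{"grip":85,"linear":[0,0,0],"rot":[0,0,-0.0855]},{"grip":70,"linear":[-35,-14,0],"rot":[0,0,0]},{"grip":70,"linear":[-35,-14,0],"rot":[0,0,0]},{"grip":70,"linear":[-35,-14,0],"rot":[0,0,0]},{"grip":70,"linear":[-35,-14,0],"rot":[0,0,0]},{"grip":70,"linear":[-35,-14,0],"rot":[0,0,0]},{"grip":70,"linear":[-35,-14,0],"rot":[0,0,0]},{"grip":70,"linear":[-35,-14,0],"rot":[0,0,0]},{"grip":70,"linear":[-35,-14,0],"rot":[0,0,0]},{"grip":70,"linear":[-35,-14,0],"rot":[0,0,0]},{"grip":70,"linear":[-35,-14,0],"rot":[0,0,0]}]' 40
python3 -m creep '[{"grip":70,"linear":[-35,-14,0],"rot":[0,0,0]},{"grip":70,"linear":[-35,-14,0],"rot":[0,0,0]},{"grip":70,"linear":[0,0,0],"rot":[0,0,0]},{"grip":70,"linear":[0,0,0],"rot":[0,0,0]}]'
cat > tgt.py <<'E'
import sys
from rig import sensors
from scipy.spatial.transform import Rotation as Ro
import numpy as np
s=sensors.sense();q=s['ee_rot'];R=Ro.from_quat(q,scalar_first=True).as_matrix()
t=np.array([float(a) for a in sys.argv[1:4]])
print(s['time_s'],s['eef_pos'].round(1),'R',R.round(3).tolist(),'F',s['force'].round(1),'g',s['grip_width'],'delta tool',(R.T@(t-s['eef_pos'])).round(1), 'yaw of y',np.degrees(np.arctan2(R[1,1],R[0,1])))
E
python3 tgt.py 577 225 113
python3 - <<'E'
from rig import imaging,sensors
import cv2,numpy as np
for n in ("scene","side","wrist"):
    p,d=imaging.capture(n);cv2.imwrite(f"pics/{n}1.png",p[:,:,::-1]);np.savez(f"pics/{n}1.npz",p=p,d=d,**imaging.camera_params(n))
a=cv2.imread("pics/scene1.png")
E
```

```text
time_s: 1.1
eef_pos: [513.1, 269.5, 231.0]
ee_rot: [-0.0, 0.111, 0.994, -0.0]
force: [0.3, 0.9, 1.0]
grip_width: 0.817
time_s: 1.43
eef_pos: [574.7, 226.9, 230.1]
ee_rot: [-0.001, 0.112, 0.994, -0.0]
force: [-0.6, 0.7, -0.9]
grip_width: 0.818
1.4333 [574.7 226.9 230.1] R [[-0.975, 0.223, -0.002], [0.223, 0.975, -0.0], [0.002, -0.001, -1.0]] F [-0.6  0.7 -0.9] g 0.8175902657618266 delta tool [ -2.8  -1.2 117.1] yaw of y 77.09103821953951
```

```bash
python3 - <<'E'
import cv2,numpy as np
a=cv2.imread("pics/side1.png");b=cv2.imread("pics/wrist1.png")
cv2.imwrite("pics/both1.png",cv2.resize(np.vstack([a,b]),None,fx=.78,fy=.78))
E
```

```text
(no output)
```

View pics/both1.png

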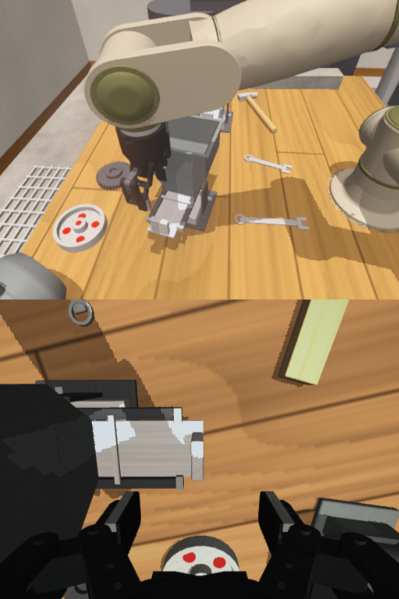

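View pics/scene1.png

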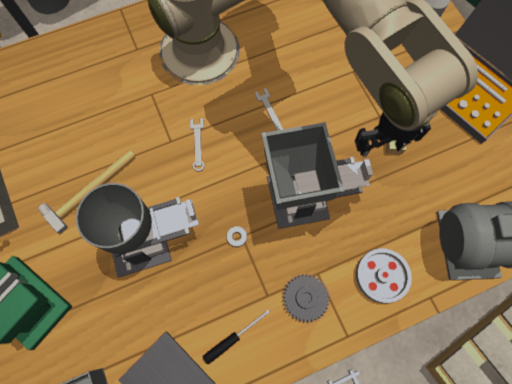

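The scene view shows the fingertips at about (362,148) and (395,148), astride where the TCP projects (379,151). In the wrist view, in its own pixels, the tab is near (250,195), left of the gap because of the height. I will check the tab position with the wrist depth.

```bash
python3 - <<'E'
from h import *
p,w=world("pics/wrist1.npz");W=w.reshape(-1,3)
m=lambda lo,hi,x0,x1,y0,y1:W[(W[:,2]>lo)&(W[:,2]<hi)&(W[:,0]>x0)&(W[:,0]<x1)&(W[:,1]>y0)&(W[:,1]<y1)]
for lo,hi in ((142,152),(110,140),(110,152)):
    T=m(lo,hi,540,615,205,245);print(len(T),np.median(T,0).round(1) if len(T) else 0,cv2.minAreaRect(T[:,:2].astype(np.float32)) if len(T) else 0)
v,u=np.where((w[...,2]>110)&(w[...,2]<152)&(abs(w[...,0]-577)<40)&(abs(w[...,1]-225)<30));print(u.min(),u.max(),v.min(),v.max())
E
```

```text
839 [574.2 225.2 147.7] ((575.3841552734375, 224.79200744628906), (11.355276107788086, 39.82255935668945), 77.50077056884766)
123 [556.3 229.4 125.9] ((551.7326049804688, 221.42361450195312), (30.16023063659668, 6.085255146026611), 53.17838668823242)
971 [571.  225.7 147.5] ((567.4209594726562, 224.30978393554688), (56.241859436035156, 21.86284637451172), 4.563941955566406)
223 260 153 238
```

The wrist view gives a tab top centre of (575,225) at 77.5°, which agrees with the other two. I go down 117 mm.

```bash
python3 -m creep '[{"grip":70,"linear":[-1.5,-1.5,15],"rot":[0,0,0]},{"grip":70,"linear":[0,0,17],"rot":[0,0,0]},{"grip":70,"linear":[0,0,17],"rot":[0,0,0]},{"grip":70,"linear":[0,0,17],"rot":[0,0,0]},{"grip":70,"linear":[0,0,17],"rot":[0,0,0]},{"grip":70,"linear":[0,0,17],"rot":[0,0,0]},{"grip":70,"linear":[0,0,17],"rot":[0,0,0]},{"grip":70,"linear":[0,0,0],"rot":[0,0,0]},{"grip":70,"linear":[0,0,0],"rot":[0,0,0]}]' 40
python3 tgt.py 576 225 113
python3 - <<'E'
from rig import imaging
import cv2
p,_=imaging.capture("side");cv2.imwrite("pics/side2.png",p[:,:,::-1])
p,_=imaging.capture("wrist");cv2.imwrite("pics/wrist2.png",p[:,:,::-1])
E
```

```text
time_s: 2.33
eef_pos: [574.3, 227.2, 114.5]
ee_rot: [-0.0, 0.111, 0.994, -0.0]
force: [0.4, 0.3, 0.8]
grip_width: 0.816
2.3333 [574.3 227.2 114.5] R [[-0.976, 0.22, -0.001], [0.22, 0.976, -0.0], [0.001, -0.0, -1.0]] F [0.4 0.3 0.8] g 0.8162560413174383 delta tool [-2.1 -1.7  1.5] yaw of y 77.3082500025576
```

View pics/side2.png

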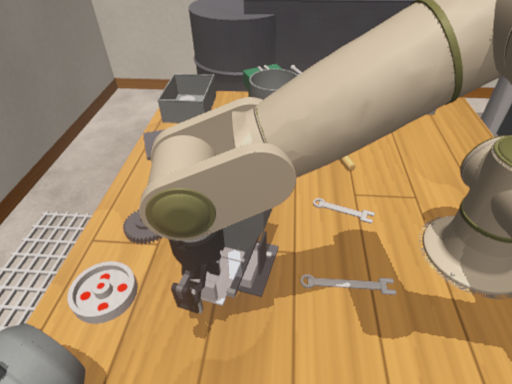

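View pics/wrist2.png

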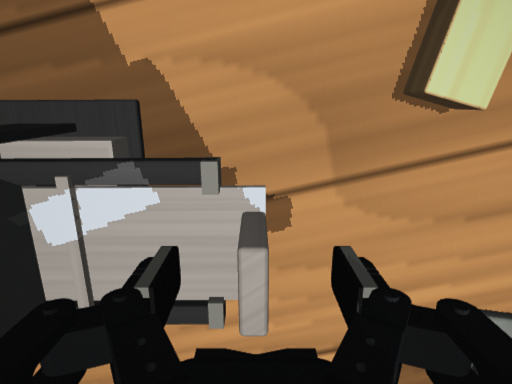

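The wrist view shows the tab at (253,270), midway between the pads (170 and 345), and nothing is touching. Closing now.

```bash
python3 -m creep '[{"grip":0,"linear":[-1,-1.5,0],"rot":[0,0,0]},{"grip":0,"linear":[0,0,0],"rot":[0,0,0]},{"grip":0,"linear":[0,0,0],"rot":[0,0,0]},{"grip":0,"linear":[0,0,0],"rot":[0,0,0]},{"grip":0,"linear":[0,0,0],"rot":[0,0,0]},{"grip":0,"linear":[0,0,0],"rot":[0,0,0]},{"grip":0,"linear":[0,0,0],"rot":[0,0,0]},{"grip":0,"linear":[0,0,0],"rot":[0,0,0]},{"grip":0,"linear":[0,0,0],"rot":[0,0,0]},{"grip":0,"linear":[0,0,0],"rot":[0,0,0]}]' 50
python3 tgt.py 576 225 113
```

```text
time_s: 3.27
eef_pos: [575.9, 224.8, 114.7]
ee_rot: [0.0, 0.111, 0.994, 0.0]
force: [-1.6, 0.7, 5.3]
grip_width: 0.131
3.2667 [575.9 224.8 114.7] R [[-0.975, 0.221, 0.001], [0.221, 0.975, 0.0], [-0.001, 0.0, -1.0]] F [-1.6  0.7  5.3] g 0.13119465886340012 delta tool [-0.1  0.2  1.7] yaw of y 77.24563168120024
```

The opening is about 11 mm, so the tab is held. I pull along tool +y, slowly, and watch the force.

```bash
python3 -m creep '[{"grip":0,"linear":[0,4,0],"rot":[0,0,0]},{"grip":0,"linear":[0,4,0],"rot":[0,0,0]},{"grip":0,"linear":[0,4,0],"rot":[0,0,0]},{"grip":0,"linear":[0,4,0],"rot":[0,0,0]},{"grip":0,"linear":[0,4,0],"rot":[0,0,0]},{"grip":0,"linear":[0,4,0],"rot":[0,0,0]}]' 50
python3 -m creep '[{"grip":0,"linear":[0,4,0],"rot":[0,0,0]},{"grip":0,"linear":[0,4,0],"rot":[0,0,0]},{"grip":0,"linear":[0,4,0],"rot":[0,0,0]},{"grip":0,"linear":[0,4,0],"rot":[0,0,0]},{"grip":0,"linear":[0,4,0],"rot":[0,0,0]},{"grip":0,"linear":[0,4,0],"rot":[0,0,0]}]'
python3 tgt.py 576 225 113
python3 - <<'E'
from rig import imaging
import cv2
p,_=imaging.capture("wrist");cv2.imwrite("pics/wrist3.png",p[:,:,::-1])
E
```

```text
time_s: 3.77
eef_pos: [580.9, 247.7, 114.6]
ee_rot: [-0.0, 0.111, 0.994, -0.001]
force: [-3.9, -4.3, 6.7]
grip_width: 0.137
time_s: 4.27
eef_pos: [586.1, 271.3, 114.6]
ee_rot: [-0.0, 0.111, 0.994, -0.001]
force: [-4.9, -2.8, 7.6]
grip_width: 0.13
4.2667 [586.1 271.3 114.6] R [[-0.975, 0.221, -0.001], [0.221, 0.975, -0.001], [0.001, -0.001, -1.0]] F [-4.9 -2.8  7.6] g 0.13047560518056975 delta tool [ -0.4 -47.4   1.7] yaw of y 77.23307472275167
```

View pics/wrist3.png

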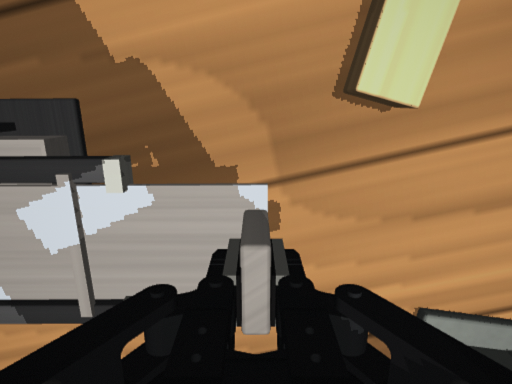

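The pads hold the tab at (256,270) and more of the plate shows, so the gate is following: 47 mm drawn. I ease on to the stop in small steps.

```bash
python3 -m creep '[{"grip":0,"linear":[0,2,0],"rot":[0,0,0]},{"grip":0,"linear":[0,2,0],"rot":[0,0,0]},{"grip":0,"linear":[0,2,0],"rot":[0,0,0]},{"grip":0,"linear":[0,2,0],"rot":[0,0,0]},{"grip":0,"linear":[0,0,0],"rot":[0,0,0]}]'
python3 tgt.py 576 225 113
python3 -m creep '[{"grip":0,"linear":[0,1.5,0],"rot":[0,0,0]},{"grip":0,"linear":[0,1.5,0],"rot":[0,0,0]},{"grip":0,"linear":[0,0,0],"rot":[0,0,0]}]'
python3 tgt.py 576 225 113
```

```text
time_s: 4.73
eef_pos: [587.9, 279.3, 114.6]
ee_rot: [-0.0, 0.111, 0.994, -0.0]
force: [-3.8, -0.8, 6.9]
grip_width: 0.136
4.7333 [587.9 279.3 114.6] R [[-0.975, 0.221, -0.001], [0.221, 0.975, -0.0], [0.0, -0.001, -1.0]] F [-3.8 -0.8  6.9] g 0.13569037633906025 delta tool [ -0.4 -55.6   1.7] yaw of y 77.24760109670154
time_s: 4.98
eef_pos: [588.5, 282.2, 114.6]
ee_rot: [-0.0, 0.111, 0.994, -0.0]
force: [-3.7, -1.3, 7.0]
grip_width: 0.132
4.9833 [588.5 282.2 114.6] R [[-0.975, 0.221, -0.001], [0.221, 0.975, -0.001], [0.0, -0.001, -1.0]] F [-3.7 -1.3  7. ] g 0.13195414812442982 delta tool [ -0.4 -58.5   1.7] yaw of y 77.2452093396438
```

```bash
python3 -m creep '[{"grip":0,"linear":[0,1.5,0],"rot":[0,0,0]},{"grip":0,"linear":[0,1.5,0],"rot":[0,0,0]},{"grip":0,"linear":[0,0,0],"rot":[0,0,0]}]'
python3 -m creep '[{"grip":0,"linear":[0,1.5,0],"rot":[0,0,0]},{"grip":0,"linear":[0,0,0],"rot":[0,0,0]}]'
python3 tgt.py 576 225 113
```

```text
time_s: 5.23
eef_pos: [589.2, 285.1, 114.6]
ee_rot: [-0.0, 0.111, 0.994, -0.0]
force: [-4.0, -0.6, 6.2]
grip_width: 0.137
time_s: 5.4
eef_pos: [589.5, 286.5, 114.7]
ee_rot: [-0.0, 0.111, 0.994, -0.0]
force: [-4.0, -2.3, 6.0]
grip_width: 0.129
5.4 [589.5 286.5 114.7] R [[-0.975, 0.221, -0.001], [0.221, 0.975, -0.001], [0.001, -0.001, -1.0]] F [-4.  -2.3  6. ] g 0.12914758782580316 delta tool [ -0.4 -63.    1.7] yaw of y 77.2428296483746
```

63 mm drawn and no stop yet. I go on in steps of 1.5 mm.

```bash
python3 -m creep '[{"grip":0,"linear":[0,1.5,0],"rot":[0,0,0]},{"grip":0,"linear":[0,0,0],"rot":[0,0,0]}]'
python3 -m creep '[{"grip":0,"linear":[0,1.5,0],"rot":[0,0,0]},{"grip":0,"linear":[0,0,0],"rot":[0,0,0]}]'
python3 tgt.py 576 225 113
```

```text
time_s: 5.57
eef_pos: [589.5, 286.7, 114.6]
ee_rot: [-0.001, 0.111, 0.994, -0.002]
force: [-8.1, -7.8, 9.6]
grip_width: 0.137
time_s: 5.73
eef_pos: [589.5, 286.7, 114.6]
ee_rot: [-0.002, 0.111, 0.994, -0.003]
force: [-12.2, -17.0, 12.4]
grip_width: 0.136
5.7333 [589.5 286.7 114.6] R [[-0.975, 0.221, -0.004], [0.222, 0.975, -0.006], [0.003, -0.007, -1.0]] F [-12.2 -17.   12.4] g 0.1363122612188577 delta tool [ -0.5 -63.1   2. ] yaw of y 77.203710306702
```

The TCP stopped moving and the force climbed to about 20 N, so this is the end stop. I relax the command back, open, lift clear, and stay in line with the tab.

```bash
python3 -m creep '[{"grip":0,"linear":[0,-2.5,0],"rot":[0,0,0]},{"grip":0,"linear":[0,0,0],"rot":[0,0,0]},{"grip":50,"linear":[0,0,0],"rot":[0,0,0]},{"grip":50,"linear":[0,0,0],"rot":[0,0,0]},{"grip":50,"linear":[0,0,0],"rot":[0,0,0]},{"grip":50,"linear":[0,0,0],"rot":[0,0,0]},{"grip":50,"linear":[0,0,0],"rot":[0,0,0]},{"grip":50,"linear":[0,0,0],"rot":[0,0,0]},{"grip":50,"linear":[0,0,0],"rot":[0,0,0]}]'
python3 tgt.py 589.5 286.7 230
python3 - <<'E'
from rig import imaging
import cv2
p,_=imaging.capture("wrist");cv2.imwrite("pics/wrist4.png",p[:,:,::-1])
E
```

```text
time_s: 6.48
eef_pos: [589.9, 287.1, 114.2]
ee_rot: [-0.0, 0.111, 0.994, 0.0]
force: [-0.3, 0.7, 0.1]
grip_width: 0.589
6.4833 [589.9 287.1 114.2] R [[-0.975, 0.221, -0.0], [0.221, 0.975, 0.0], [0.0, 0.0, -1.0]] F [-0.3  0.7  0.1] g 0.5891992584793236 delta tool [   0.3   -0.5 -115.8] yaw of y 77.23146619307256
```

View pics/wrist4.png

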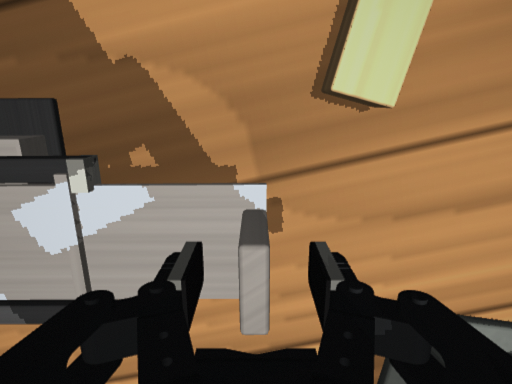

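The fingers are open at x≈190 and 320, with the tab free at (254,270). Lifting clear.

```bash
python3 -m creep '[{"grip":50,"linear":[0,0,-10],"rot":[0,0,0]},{"grip":50,"linear":[0,0,-18],"rot":[0,0,0]},{"grip":50,"linear":[0,0,-18],"rot":[0,0,0]},{"grip":50,"linear":[0,0,-18],"rot":[0,0,0]},{"grip":50,"linear":[0,0,-18],"rot":[0,0,0]},{"grip":50,"linear":[0,0,-18],"rot":[0,0,0]},{"grip":50,"linear":[0,0,-18],"rot":[0,0,0]},{"grip":50,"linear":[0,0,0],"rot":[0,0,0]}]'
python3 -m creep '[{"grip":50,"linear":[20,20,0],"rot":[0,0,0]},{"grip":50,"linear":[20,20,0],"rot":[0,0,0]},{"grip":50,"linear":[20,20,0],"rot":[0,0,0]},{"grip":50,"linear":[20,20,0],"rot":[0,0,0]},{"grip":50,"linear":[0,0,0],"rot":[0,0,0]},{"grip":50,"linear":[0,0,0],"rot":[0,0,0]},{"grip":50,"linear":[0,0,0],"rot":[0,0,0]}]'
python3 - <<'E'
from rig import imaging
import cv2,numpy as np
for n in ("scene","side"):
    p,d=imaging.capture(n);cv2.imwrite(f"pics/{n}5.png",p[:,:,::-1]);np.savez(f"pics/{n}5.npz",p=p,d=d,**imaging.camera_params(n))
from h import *
for f in ("scene0","scene5","side5"):
    p,w=world(f"pics/{f}.npz");W=w.reshape(-1,3)
    m=lambda lo,hi,x0,x1,y0,y1:W[(W[:,2]>lo)&(W[:,2]<hi)&(W[:,0]>x0)&(W[:,0]<x1)&(W[:,1]>y0)&(W[:,1]<y1)]
    T=m(141,152,540,640,205,320);print(f,'sq',len(T),np.median(T,0).round(1),cv2.minAreaRect(T[:,:2].astype(np.float32))[0])
    T=m(141,152,500,680,-230,-150);print(f,'rd',len(T),np.median(T,0).round(1) if len(T) else 0)
E
python3 tgt.py 0 0 0
```

```text
time_s: 7.2
eef_pos: [590.9, 287.4, 237.2]
ee_rot: [0.003, 0.111, 0.994, 0.001]
force: [0.1, 0.0, 1.1]
grip_width: 0.59
time_s: 7.78
eef_pos: [529.8, 382.3, 232.1]
ee_rot: [-0.0, 0.111, 0.994, -0.0]
force: [-0.4, -0.9, -0.2]
grip_width: 0.584
scene0 sq 85 [578.1 223.3 146.7] (577.4461669921875, 224.08421325683594)
scene0 rd 49 [ 511.4 -199.   146.6]
scene5 sq 89 [590.5 284.  146.2] (590.2535400390625, 284.9703674316406)
scene5 rd 51 [ 511.4 -199.3  146.7]
side5 sq 0 [nan nan nan] (0.0, 0.0)
side5 rd 0 0
7.8833 [530.2 381.8 232.1] R [[-0.975, 0.222, -0.0], [0.222, 0.975, -0.0], [0.0, -0.0, -1.0]] F [-0.5 -0.  -0.2] g 0.5919353697303917 delta tool [ 432.  -490.   232.3] yaw of y 77.15493463710706
  return _methods._mean(a, axis=axis, dtype=dtype,
  ret = um.true_divide(
```

View pics/scene5.png

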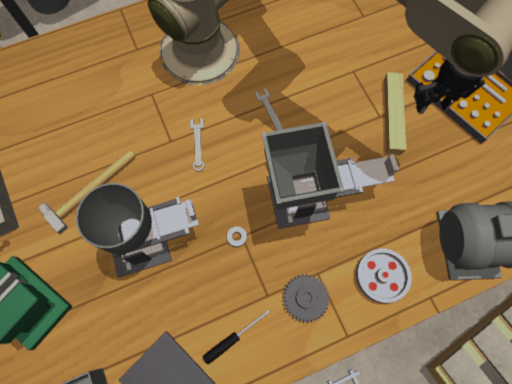

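The scene shows the tab out at (393,165), with the gripper well clear at about (440,95). The round hopper's tab is unchanged at (193,213). Handing in.

```bash
python3 -c "
from rig import ctrl
print(ctrl.finish_job())"
```

```text
the job is handed in; nothing more can be done
None
```

I drew the square hopper's gate out to its end stop, let go of the tab, moved the gripper clear and handed the job in at about 7.9 s of the 29 s allowed.

- **End stop:** the gate stopped after about 63 mm of pull. Two further 1.5 mm commands moved the tool only about 0.2 mm while the force rose to about 20 N. The travel fits a gate that started several millimetres open.
- **After letting go:** the scene camera puts the tab at about (590, 285) mm, up from (577, 224). That is about 62 mm along the draw direction, in agreement with the arm's own reading.
- **Round hopper:** its tab measured (511, -199) mm both before and after, a change of 0.3 mm or less.
- **Robot:** the force on the tool read close to zero, and the gripper was about 110 mm to the side of the tab and above it.

The last side-camera check gave nothing: no points fell on either tab in that view, and I did not look into why. The final positions therefore rest on the scene camera, plus the arm readings for the square gate.

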